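# Straightedge against the glazed tile edge

## Robot

A 7-joint arm with a two-finger parallel gripper is mounted at the origin on the work surface. World frame = base frame: x ahead of the robot, y to its left, z up, the work surface at z = 0. Lengths are in m, angles in rad, forces in N, time in s.
With the tool pointing down it reaches from about 0.4 to 0.85 m from the base axis. Payload 10.4 kg.
Tool frame: the origin (TCP) lies at the very end of the fingers, on their centre line; the grasp point (between the pads) lies 19 mm behind it; z points along the fingers, y is the line along which they close (so a half turn about z gives the same grasp; the last joint's range is limited). The gripper opens to 87 mm and grips with 3 to 60 N. Pads are 19 mm wide; open, the fingers measure 117 mm over their backs; the gripper's body (75 mm by 190 mm) begins 51 mm behind the grasp point.
Start: joints at [1.31, 0.332, -0.065, 1.46, 0.022, 1.35, -0.088], TCP at [0.147, -0.607, 0.223] pointing down, gripper open.
Joint ranges: [-2.6, 2.6], [-0.5, 2.12], [-1.47, 1.34], [0.16, 2.42], [-1.27, 4.41], [0.06, 2.06], [-2.6, 2.6]. Speed limits (rad/s): [2.22, 2.22, 2.79, 2.79, 3.14, 3.14, 3.14].

## Interface

Orientations are given as a unit quaternion [x, y, z, w].
In Python, from bench import * gives the robot as it stands.
- The arm moves only by the tool step_arm, never from a script. Its arguments are lists of equal length, an entry for each row: "delta_pos": the shift along the world's x, y, z in units of 25 mm (1.0 is 25 mm), a list of three; "turn": the turn about the world's z in units of 0.12 rad (1.0 is 0.12 rad). In form: {"delta_pos": [[tx, ty, tz], ...], "turn": [turn, ...]}. A call has 1 to 12 rows; each row shifts and turns the commanded pose from where the row before left it; what a row does not reach is not made up. A row lasts 1/10 s, in which the tool goes at most 50 mm and 8.59 degrees, less where a joint would pass 70% of its speed; a pose out of reach is approached as far as the arm can. A call with a number of a shift or a turn outside -1 to 1 is refused whole. A call with a gripper value outside its range is refused whole. "grip" is the closure, from 0 (fully open) to 1 (shut), set as the call begins (left out, the last holds). The fingers move at their own pace and stop on an object; "newtons" is the grip in N (left out, the last holds). Time passes only in rows, so rows that do not move let the fingers close. It gives the time, the measured TCP pose, the force, the opening and the grip force at its end, in the units of the state.
- read_state(): the state, without advancing time (a new reading comes with each control period).
- camera(name): name is "side" or "top" or "wrist"; returns a dict with "image" (400x640x3 uint8, red, green, blue), "z_map" (400x640 float32, m along the optical axis (not along the pixel's ray), 0 where there is no reading), "mtx" (3x3 intrinsics, pixels), "dist" ([k1, k2, p1, p2, k3] as OpenCV has them; the pictures are not rectified), "view" (4x4, takes a point from world to camera coordinates). Camera axes: x right, y up, looking along -z (the intrinsics and any distortion apply to the point x, -y, -z); pixel columns grow to the right and rows downward; lengths in m; the calibration is good to about 2 mm. A picture is of the moment at which its call begins.
- close_job(): hands the job in; it is judged then, once.
The state is a dict: "time": time; "joint_positions": joint angles; "joint_vel": joint speeds; "joint_torque": joint torques, N m; "ee_pos": TCP position; "eef_rot": TCP orientation; "ft_force": force on the tool from outside, world axes, zero at the start; "torque": the same for the moment, N m; "width": finger opening in m; "grip_force": force on a finger pad.
Only numpy, scipy, OpenCV 4.12 (cv2) and the standard library are available. Lean on these libraries where they do the work, as an engineer would, in place of code of your own. Each camera call takes 0.05 s, during which the arm holds its last target. There are 200 camera calls.

## Task

On the potter's bench, pick up the metal straightedge and lay it gently, flat on the bench, flush along the blue-glazed long edge of the terracotta tile, about centred on that edge, so the edge can be checked for warping. Do not drop it or shove the tile away, leave the wooden stick and the bowl where they are, and let go at the end.

Things in the scene. Friction and masses are not known exactly. Their poses are not given: they have to be found in the camera images.
- straightedge: Aluminium straightedge: flat silver bar 260 x 36 x 8 mm with a dark wooden grip block (70 mm along the bar, 24 mm across it) standing on its middle, its top 55 mm above the bar's underside. Loose, about 0.26 kg. Lies flat on the bench. Origin: centre of the bar's underside; x along the bar, y across it, z up. The two long sides are alike: either may face the tile. Grip it with the fingertips 20 mm or more above the bench and they pass clear above the tile.
- tile: Fired tile 240 x 160 mm, 15 mm thick, loose, 1.15 kg, lying flat on the bench: terracotta, with a 24 mm wide band of blue glaze along one long edge. Origin: centre of its underside; x along the 240 mm edges, y across, z up. The blue edge is the side face 80 mm from the origin towards -y.
- stick: Bystander: plain wooden stick 260 x 30 x 10 mm, no grip, loose on the bench. Origin: centre of its underside; x along it.
- bowl: Bystander: white bowl, 110 mm across the rim, 55 mm high, loose on the bench. Origin: centre of its underside.

How it is judged:
By the outcome, as a careful person would: the job done as asked, in the order asked, and still so for the second after the job is handed in, with the robot touching nothing.
It also fails if it takes over 38 s, if anything falls off the work surface, if the arm or the gripper's body presses on something with over 40 N, if the wrist force passes 120 N, or if a joint passes its speed limit or range.

## Working session

There is one attempt and no reset: what is moved stays moved. The work goes in short steps, Python scripts to look and compute and a tool call to move; the robot and the scene stay as the last step left them, time stands still between calls to the robot, and variables do not carry over. Pictures are saved under pics/ and viewed, at most 10 in all, crops included, and the job is handed in when it is done.

Besides the shell and the picture viewer there is one more tool, called after ">>>" as name(argument=value, ...), one argument or row to a line, values as JSON. step_arm: Moves the arm, as the interface text tells. Shifts and turns lie within -1 to 1; 1 stands for 25 mm of shift or 0.12 rad of turn. Its arguments: {"type":"object","properties":{"delta_pos":{"type":"array"},"turn":{"type":"array"},"grip":{"type":"number"},"newtons":{"type":"number"}},"required":["delta_pos","turn"]}

```bash
mkdir -p pics; ls
python3 - <<'E'
from bench import *
import cv2,numpy as np,pickle
s=read_state();print({k:np.round(v,3).tolist() for k,v in s.items()})
c=camera("top");pickle.dump(c,open("top.pkl","wb"))
cv2.imwrite("pics/top1.png",c["image"][:,:,::-1]);print(c["mtx"],c["dist"],c["view"],c["z_map"][::100,::160])
E
```

```text
pics
{'time': 0.0, 'joint_positions': [1.31, 0.333, -0.065, 1.461, 0.022, 1.35, -0.089], 'joint_vel': [0.001, 0.0, -0.0, -0.002, 0.001, 0.001, -0.0], 'joint_torque': [-0.0, -62.326, 0.025, -38.99, -0.061, 0.04, 0.0], 'ee_pos': [0.147, -0.607, 0.222], 'eef_rot': [0.993, 0.119, -0.0, -0.001], 'ft_force': [0.626, 0.431, -0.074], 'torque': [0.023, 0.011, 0.03], 'grip_force': 0.0, 'width': 0.087}
[[363.45631695   0.         317.88320185]
 [  0.         363.45631695 204.25713084]
 [  0.           0.           1.        ]] [-0.06338741  0.          0.          0.          0.        ] [[ 0.02279597 -0.99961723  0.0156762  -0.02704833]
 [ 0.99678879  0.02392984  0.07641641 -0.52385425]
 [-0.07676229  0.01388387  0.99695275 -1.0476102 ]
 [ 0.          0.          0.          1.        ]] [[1.8961891 1.9066707 0.        1.9300002]
 [1.8509699 1.1063876 1.108197  1.122232 ]
 [1.2822728 1.0815362 1.087986  1.0956835]
 [1.2551552 1.0585724 1.0643935 1.0722833]]
```

View pics/top1.png

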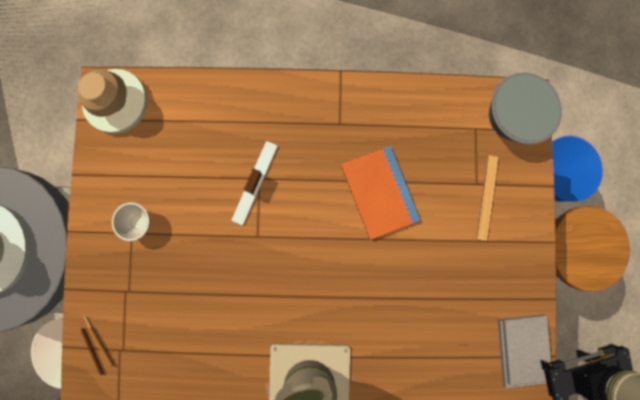

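The top view shows the straightedge near (255,183) and the tile near (381,194), with its blue edge on the right from (388,148) to (418,222). The stick is at (488,198) and the bowl at (130,222).

```bash
cat > h.py <<'E'
import cv2,numpy as np
def ray(c,px,z):
    px=np.array(px,float).reshape(-1,1,2)
    u=cv2.undistortPoints(px,c["mtx"],c["dist"]).reshape(-1,2)
    d=np.c_[u[:,0],-u[:,1],-np.ones(len(u))]
    R=c["view"][:3,:3];t=c["view"][:3,3]
    o=-R.T@t; w=d@R
    return o+w*((z-o[2])/w[:,2])[:,None]
def biggest(m,roi=None):
    m=m.astype(np.uint8)*255
    if roi: 
        k=np.zeros_like(m);k[roi[1]:roi[3],roi[0]:roi[2]]=1;m=m*k
    cs,_=cv2.findContours(m,cv2.RETR_EXTERNAL,cv2.CHAIN_APPROX_NONE)
    return max(cs,key=cv2.contourArea)
def rect(c,cnt,z):
    p=(ray(c,cnt.reshape(-1,2),z)[:,:2]*1000).astype(np.float32)
    (cx,cy),(w,h),a=cv2.minAreaRect(p)
    if w<h: w,h,a=h,w,a+90
    return np.array([cx,cy]),w,h,(np.radians(a)+np.pi/2)%np.pi-np.pi/2
def masks(c):
    hsv=cv2.cvtColor(c["image"],cv2.COLOR_RGB2HSV);H,S,V=[hsv[...,i].astype(int) for i in range(3)]
    blue=(H>95)&(H<125)&(S>80)
    terra=((H<9)|(H>175))&(S>170)&(V>120)
    silver=(S<60)&(V>140)
    return blue,terra,silver
E
python3 - <<'E'
from h import *
import pickle
c=pickle.load(open("top.pkl","rb"))
b,t,s=masks(c)
for n,m,roi,z in [("blue",b,(330,130,440,250),.015),("tile",b|t,(330,130,440,250),.015),("bar",s,(215,130,290,235),.008)]:
    print(n,rect(c,biggest(m,roi),z))
img=c["image"]; print(cv2.cvtColor(img[None,[190,183,205],[375,255,245]],cv2.COLOR_RGB2HSV))
ct=biggest(((cv2.cvtColor(img,cv2.COLOR_RGB2HSV)[...,2]<90)),(240,160,265,205));print("block",rect(c,ct,.055))
E
```

```text
blue (array([ 591.77008057, -263.52709961]), 233.1273193359375, 17.72802734375, np.float64(0.3849596692548449))
tile (array([ 591.77008057, -263.52709961]), 233.1273193359375, 17.72802734375, np.float64(0.3849596692548449))
bar (array([586.39294434, 176.0491333 ]), 260.1087646484375, 37.579742431640625, np.float64(-0.37436414969991016))
[[[ 10 192 224]
  [ 12 182  63]
  [ 35  22 231]]]
block (array([579.70727539, 165.0851593 ]), 60.07382583618164, 9.047059059143066, np.float64(-0.3812801127347374))
```

>>> step_arm(
  delta_pos=[
    [0.8,0.8,0],
    [0.8,0.8,0],
    [0.8,0.8,0],
    [0.8,0.8,0],
    [0.8,0.8,0],
    [0.8,0.8,0],
    [0.8,0.8,0],
    [0.8,0.8,0],
    [0.8,0.8,0],
    [0.8,0.8,0],
    [0.8,0.8,0],
    [0.8,0.8,0],
  ],
  turn=[0,0,0,0,0,0,0,0,0,0,0,0],
  grip=0,
)

```text
time: 1.25
ee_pos: [0.3877, -0.3664, 0.2221]
eef_rot: [0.993, 0.119, -0.0, -0.0]
ft_force: [0.5, 0.1, 0.4]
width: 0.0869
grip_force: 0.0
```

>>> step_arm(
  delta_pos=[
    [0.6,1,0],
    [0.6,1,0],
    [0.6,1,0],
    [0.6,1,0],
    [0.6,1,0],
    [0.6,1,0],
    [0.6,1,0],
    [0.6,1,0],
    [0.6,1,0],
    [0.6,1,0],
    [0.6,1,0],
    [0.6,1,0],
  ],
  turn=[-0.4,-0.4,-0.4,-0.4,-0.4,-0.4,-0.4,-0.4,-0.4,-0.4,-0.4,-0.4],
)

```text
time: 2.45
ee_pos: [0.5675, -0.0664, 0.2221]
eef_rot: [0.986, -0.169, -0.0, 0.0]
ft_force: [0.3, -0.9, -1.0]
width: 0.0871
grip_force: 0.0
```

>>> step_arm(
  delta_pos=[
    [0.07,0.97,0],
    [0.07,0.97,0],
    [0.07,0.97,0],
    [0.07,0.97,0],
    [0.07,0.97,0],
    [0.07,0.97,0],
    [0.07,0.97,0],
    [0.07,0.97,0],
    [0.07,0.97,0],
    [0.07,0.97,0],
    [0,0,0],
  ],
  turn=[-0.03,-0.03,-0.03,-0.03,-0.03,-0.03,-0.03,-0.03,-0.03,-0.03,0],
)

```text
time: 3.55
ee_pos: [0.5836, 0.1792, 0.222]
eef_rot: [0.983, -0.184, -0.001, -0.001]
ft_force: [-0.3, -0.0, -0.4]
width: 0.087
grip_force: 0.0
```

Run:
```python
from bench import *
from h import *
import pickle
c=camera("wrist");pickle.dump(c,open("w1.pkl","wb"))
c2=camera("side")
cv2.imwrite("pics/w1.png",np.vstack([c["image"],c2["image"]])[::1,:,::-1][:,:,:]) if 0 else cv2.imwrite("pics/w1.png",c["image"][:,:,::-1])
cv2.imwrite("pics/s1.png",c2["image"][:,:,::-1])
print(read_state()["ee_pos"],c["view"])
```

```text
[0.58443642 0.17524953 0.22198863] [[-3.60432657e-01 -9.32784723e-01 -9.80092670e-04  3.78251020e-01]
 [ 9.00344717e-01 -3.47622603e-01 -2.61797474e-01 -4.31488976e-01]
 [ 2.43859982e-01 -9.52427806e-02  9.65122335e-01 -5.14121051e-01]
 [ 0.00000000e+00  0.00000000e+00  0.00000000e+00  1.00000000e+00]]
```

View pics/w1.png

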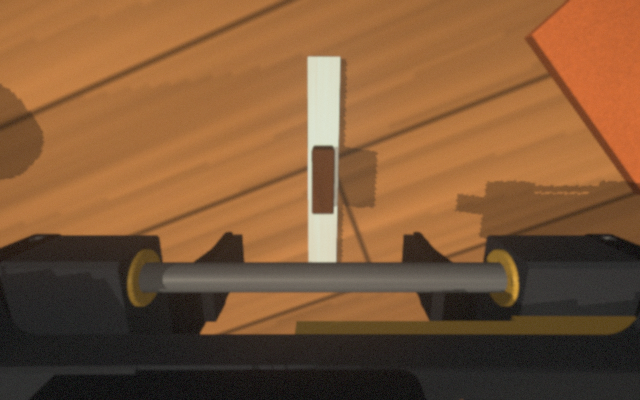

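View pics/s1.png

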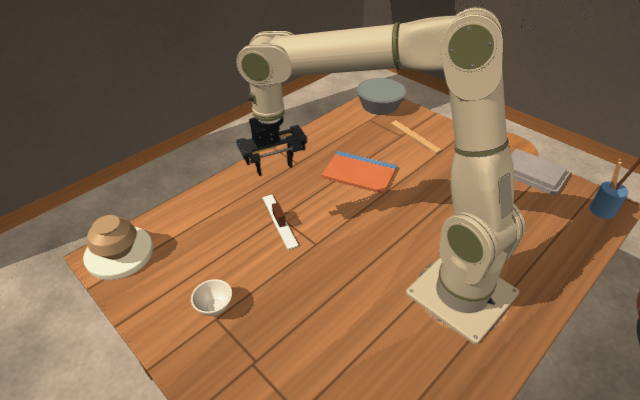

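The wrist view shows the bar as a vertical strip at columns 308–340, with its far end at row 57 and the grip block at (323,180). The side view shows the bar, tile and bowl undisturbed.

Run:
```python
from h import *
import pickle
c=pickle.load(open("w1.pkl","rb"))
b,t,s=masks(c)
p=(ray(c,biggest(s|0,(290,40,360,260)).reshape(-1,2),.008)[:,:2])
hsv=cv2.cvtColor(c["image"],cv2.COLOR_RGB2HSV)
print("bar part",rect(c,biggest(s,(290,40,360,145)),.008))
k=biggest(hsv[...,2]<110,(309,130,337,225));print(cv2.boundingRect(k),"block",rect(c,k,.055))
print("bar end mid",ray(c,[[324,57],[312,57],[340,57]],.008)*1000)
z=c["z_map"];print(z[180,323],z[100,323],z[155,323],z[205,323])
# direct depth of block
m=np.zeros(z.shape,bool);m[140:220,305:345]=True
v,u=np.nonzero(m)
w=cv2.undistortPoints(np.c_[u,v].astype(float).reshape(-1,1,2),c["mtx"],c["dist"]).reshape(-1,2);d=z[v,u][:,None]
P=(np.c_[w[:,0],-w[:,1],-np.ones(len(w))]*d-c["view"][:3,3])@c["view"][:3,:3]
P=P[P[:,2]>.045]*1000;print(len(P),P[:,2].mean(),cv2.minAreaRect(P[:,:2].astype(np.float32)))
```

```text
bar part (array([664.00976562, 147.4100647 ]), 94.1521224975586, 35.42318344116211, np.float64(-0.3807320341823983))
(313, 146, 21, 66) block (array([590.24987793, 176.85562134]), 69.12125396728516, 20.915788650512695, np.float64(-0.36014286947888685))
bar end mid [[706.98802433 130.61015532   8.        ]
 [711.67551525 142.73729153   8.        ]
 [700.73598412 114.44307134   8.        ]]
0.33485478 0.35845095 0.3278045 0.34115568
1483 56.98901045407031 ((602.6768798828125, 171.9193115234375), (23.126955032348633, 101.65609741210938), 68.33959197998047)
```

>>> step_arm(
  delta_pos=[
    [0.12,0.06,-0.8],
    [0,0,-1],
    [0,0,-1],
    [0,0,-1],
    [0,0,-1],
    [0,0,-1],
    [0,0,-1],
    [0,0,-0.5],
    [0,0,-0.5],
    [0,0,0],
  ],
  turn=[-0.03,0,0,0,0,0,0,0,0,0],
)

```text
time: 4.65
ee_pos: [0.5872, 0.1757, 0.0264]
eef_rot: [0.982, -0.188, -0.001, 0.001]
ft_force: [0.2, -0.4, -0.1]
width: 0.087
grip_force: 0.0
```

>>> step_arm(
  delta_pos=[
    [0,0,0],
    [0,0,0],
    [0,0,0],
    [0,0,0],
    [0,0,0],
    [0,0,0],
    [0,0,0],
    [0,0,0],
  ],
  turn=[0,0,0,0,0,0,0,0],
  grip=1,
  newtons=30,
)

```text
time: 5.45
ee_pos: [0.5877, 0.1766, 0.0276]
eef_rot: [0.982, -0.188, -0.0, 0.0]
ft_force: [0.2, 0.7, -0.2]
width: 0.0306
grip_force: 0.0
```

>>> step_arm(
  delta_pos=[
    [0,0,0],
    [0,0,0],
    [0,0,0],
    [0,0,0],
    [0,0,0],
  ],
  turn=[0,0,0,0,0],
)

```text
time: 5.95
ee_pos: [0.5878, 0.1767, 0.0276]
eef_rot: [0.982, -0.188, 0.0, -0.0]
ft_force: [0.1, 1.0, -0.5]
width: 0.0235
grip_force: 30.0
```

>>> step_arm(
  delta_pos=[
    [0,0,0.4],
    [0,0,0.8],
    [0,0,0.8],
    [0,0,0.8],
    [0,0,0.8],
    [0,0,0.4],
    [0,-0.5,0],
    [0,-0.8,0],
    [0.1,-0.9,0],
    [0.1,-0.9,0],
    [0.1,-0.9,0],
    [0.1,-0.9,0],
  ],
  turn=[0,0,0,0,0,0,0,0.4,0.4,0.4,0.4,0.4],
)

```text
time: 7.15
ee_pos: [0.597, 0.0517, 0.1262]
eef_rot: [0.998, -0.068, -0.001, 0.0]
ft_force: [0.2, -0.1, -1.2]
width: 0.0242
grip_force: 30.0
```

>>> step_arm(
  delta_pos=[
    [0.1,-1,0],
    [0.1,-1,0],
    [0.1,-1,0],
    [0.1,-1,0],
    [0.1,-1,0],
    [0.1,-1,0],
    [0.05,-1,0],
    [0,-1,0],
    [0,-1,0],
    [0,-1,0],
    [0,-1,0],
    [0,-1,0],
  ],
  turn=[0.4,0.4,0.4,0.4,0.4,0.4,0.4,0.4,0.4,0.4,0.33,0],
)

```text
time: 8.35
ee_pos: [0.6125, -0.248, 0.126]
eef_rot: [0.982, 0.19, -0.001, -0.0]
ft_force: [0.2, 0.2, -2.7]
width: 0.0236
grip_force: 30.0
```

>>> step_arm(
  delta_pos=[
    [0,-1,0],
    [0,-1,0],
    [0,-0.6,0],
    [0,-0.3,0],
    [0,0,0],
    [0,0,0],
  ],
  turn=[0,0,0,0,0,0],
)

```text
time: 8.95
ee_pos: [0.6142, -0.3169, 0.1274]
eef_rot: [0.982, 0.19, 0.0, -0.0]
ft_force: [-0.4, 1.1, -2.1]
width: 0.024
grip_force: 30.0
```

Run:
```python
from bench import *
from h import *
import pickle
s=read_state();print(s["ee_pos"],2*np.arctan2(s["eef_rot"][1],s["eef_rot"][0]))
for n in ("wrist","top"):
    c=camera(n);pickle.dump(c,open(n+"2.pkl","wb"));cv2.imwrite(f"pics/{n}2.png",c["image"][:,:,::-1])
```

```text
[ 0.61420453 -0.31693152  0.12735844] 0.3832208870397443
```

View pics/wrist2.png

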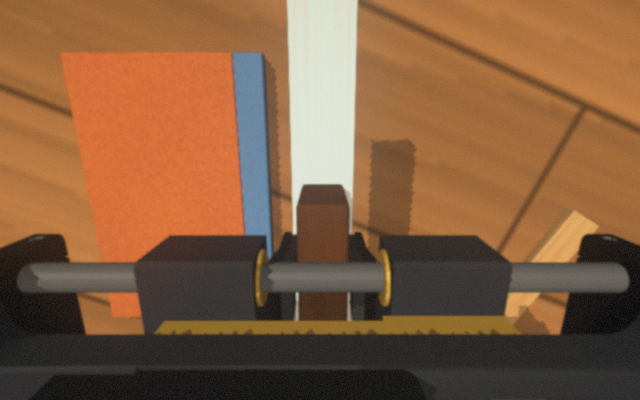

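View pics/top2.png

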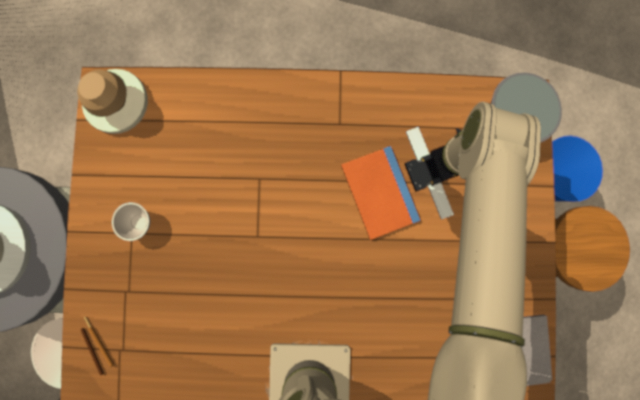

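The wrist view shows the blue edge running from (265,53) to about (271,230), with the far corner at (265,53). The held bar spans columns 288–357. The top view shows the bar held beside the tile, which hasn't moved.

```bash
cat > edge.py <<'E'
from h import *
import sys,pickle
c=pickle.load(open(sys.argv[1],"rb"));zb=float(sys.argv[2]);r0,r1=int(sys.argv[3]),int(sys.argv[4])
b,t,s=masks(c)
def line(cols,z,name):
    P=ray(c,[[u,v] for v,u in cols],z)[:,:2]*1000
    vx,vy,x,y=cv2.fitLine(P.astype(np.float32),cv2.DIST_HUBER,0,.1,.01).ravel()
    if vx<0: vx,vy=-vx,-vy
    a=np.arctan2(vy,vx); e=.384; n=np.array([np.sin(e),-np.cos(e)]); q=np.array([x,y])+np.array([vx,vy])/vx*(600-x)
    print(name,"ang %.4f"%a,"normal coord at x=600: %.1f"%(q@n)); return q
rows=range(r0,r1,4)
L=lambda m,f,lo,hi:[(v,f(np.nonzero(m[v,lo:hi])[0])+lo) for v in rows if m[v,lo:hi].any()]
bo=L(b,lambda k:k.max()+.5,150,290);bi=L(b,lambda k:k.min()-.5,150,290)
line(bo,0.,"blue outer z0");line(bo,.015,"blue outer z15");line(bi,.015,"blue inner z15")
line(L(s,lambda k:k.min()-.5,275,380),zb+.008,"bar left");line(L(s,lambda k:k.max()+.5,275,380),zb+.008,"bar right")
cnt=biggest(b,(150,0,290,240));top=cnt.reshape(-1,2)[:,1].min();print("far tile row",top)
e=np.array([np.cos(.384),np.sin(.384)])
print("far end along:",ray(c,[[250,top]],.015)[0,:2]@e*1000)
u=(np.array([np.nan]))
E
python3 edge.py wrist2.pkl 0.0998 65 175
python3 - <<'E'
import numpy as np
p=np.array([614.2,-316.9]);print("tcp n",p@[np.sin(.384),-np.cos(.384)],"along",p@[np.cos(.384),np.sin(.384)])
import pickle,cv2;c=pickle.load(open("wrist2.pkl","rb"))
print(c["image"][120,255:280].tolist())
from h import *
c=pickle.load(open("top.pkl","rb"))
b,t,s=masks(c);H=cv2.cvtColor(c["image"],cv2.COLOR_RGB2HSV);m=b|((H[...,0]<11)&(H[...,1]>180)&(H[...,2]>190))
print(rect(c,biggest(m,(330,130,440,250)),.015))
E
```

```text
blue outer z0 ang 0.3853 normal coord at x=600: 472.0
blue outer z15 ang 0.3853 normal coord at x=600: 474.6
blue inner z15 ang 0.3903 normal coord at x=600: 454.3
bar left ang 0.3834 normal coord at x=600: 505.6
bar right ang 0.3853 normal coord at x=600: 541.2
far tile row 54
far end along: 569.645595243538
tcp n 523.9203580871716 along 450.74905255786155
[[108, 137, 162], [107, 135, 163], [110, 140, 166], [110, 139, 166], [112, 140, 164], [106, 135, 160], [108, 137, 163], [110, 136, 162], [104, 132, 154], [93, 113, 134], [80, 92, 103], [73, 75, 81], [82, 74, 72], [103, 79, 65], [119, 87, 66], [122, 89, 65], [124, 90, 62], [123, 89, 63], [121, 86, 60], [122, 89, 64], [120, 88, 62], [123, 89, 63], [133, 95, 64], [152, 105, 68], [163, 115, 77]]
(array([ 560.15325928, -187.54129028]), 234.81298828125, 129.53115844726562, np.float64(0.38874561906050165))
```

>>> step_arm(
  delta_pos=[
    [0,0,-0.6],
    [0,0,-0.8],
    [0,0,-0.8],
    [0,0,-0.8],
    [0,0,-0.5],
    [0,0,-0.25],
    [-0.11,0.27,0],
    [-0.11,0.27,0],
    [-0.11,0.28,0],
    [0,0,0],
    [0,0,0],
  ],
  turn=[0,0,0,0,0,0,0.02,0,0,0,0],
)

```text
time: 10.15
ee_pos: [0.606, -0.2979, 0.0346]
eef_rot: [0.982, 0.191, 0.0, 0.0]
ft_force: [-0.7, -0.6, -2.5]
width: 0.0235
grip_force: 30.0
```

```bash
python3 - <<'E'
from bench import *
from h import *
import pickle
s=read_state();print(s["ee_pos"],2*np.arctan2(s["eef_rot"][1],s["eef_rot"][0]),s["ft_force"])
c=camera("wrist");pickle.dump(c,open("wrist3.pkl","wb"));cv2.imwrite("pics/wrist3.png",cv2.resize(c["image"][0:260,150:420,::-1],None,fx=2.2,fy=2.2))
E
python3 edge.py wrist3.pkl 0.005 65 175
```

```text
[ 0.60604327 -0.29787145  0.0345877 ] 0.3846297007358562 [-0.68269046 -0.56243779 -2.49232618]
blue outer z0 ang 0.3883 normal coord at x=600: 472.9
blue outer z15 ang 0.3882 normal coord at x=600: 475.2
blue inner z15 ang 0.3852 normal coord at x=600: 453.2
bar left ang 0.3868 normal coord at x=600: 484.5
bar right ang 0.3824 normal coord at x=600: 520.6
far tile row 18
far end along: 569.8243689058407
```

View pics/wrist3.png

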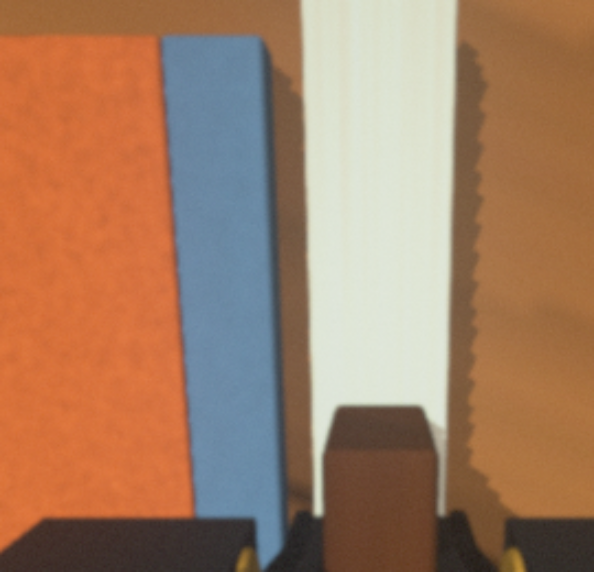

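The crop shows the blue edge and the bar running parallel with a narrow gap between them. The measured gap is about 8.5 mm. I'll lower the bar and creep in.

>>> step_arm(
  delta_pos=[
    [0,0,-0.1],
    [0,0,-0.1],
    [-0.04,0.1,0],
    [-0.04,0.1,0],
    [-0.02,0.06,0],
    [0,0,0],
    [0,0,0],
    [0,0,0],
  ],
  turn=[0,0,0,0,0,0,0,0],
)

```text
time: 11.0
ee_pos: [0.6033, -0.2916, 0.0289]
eef_rot: [0.982, 0.191, 0.0, 0.0]
ft_force: [0.4, -0.3, -3.0]
width: 0.0236
grip_force: 30.0
```

>>> step_arm(
  delta_pos=[
    [-0.0075,0.0185,0],
    [-0.0075,0.0185,0],
    [0,0,0],
    [0,0,0],
  ],
  turn=[0,0,0,0],
)

```text
time: 11.4
ee_pos: [0.6029, -0.2905, 0.0288]
eef_rot: [0.982, 0.191, 0.0, 0.0]
ft_force: [-0.1, 0.6, -2.7]
width: 0.0241
grip_force: 30.0
```

```bash
python3 - <<'E'
from bench import *
from h import *
import pickle
f=[]
for i in range(4):
    c=camera("wrist");s=read_state();f.append(s["ft_force"])
print(s["ee_pos"],np.round(f,1).tolist())
pickle.dump(c,open("wrist4.pkl","wb"));cv2.imwrite("pics/wrist4.png",cv2.resize(c["image"][0:240,220:360,::-1],None,fx=2.5,fy=2.5))
E
python3 edge.py wrist4.pkl 0.001 65 175
```

```text
[ 0.60287146 -0.29053915  0.02883261] [[0.1, 0.5, -2.3], [-0.3, 1.0, -2.2], [0.1, -0.4, -2.7], [-0.0, -0.1, -2.1]]
blue outer z0 ang 0.3876 normal coord at x=600: 473.4
blue outer z15 ang 0.3876 normal coord at x=600: 475.1
blue inner z15 ang 0.3881 normal coord at x=600: 453.3
bar left ang 0.3878 normal coord at x=600: 477.2
bar right ang 0.3820 normal coord at x=600: 512.4
far tile row 14
far end along: 569.888636024686
```

View pics/wrist4.png

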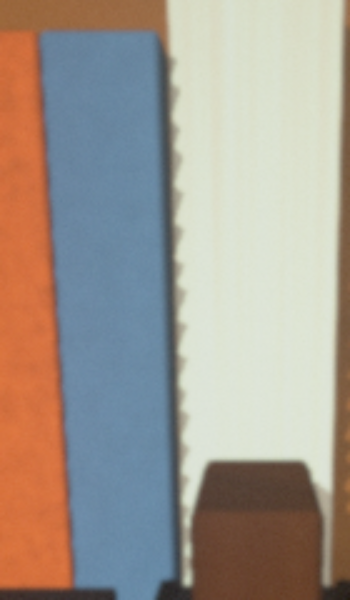

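The crop shows only a thin dark seam between the blue edge and the bar, and there's no contact force yet. I'll keep creeping.

>>> step_arm(
  delta_pos=[
    [-0.0075,0.0185,0],
    [0,0,0],
    [-0.0075,0.0185,0],
    [0,0,0],
  ],
  turn=[0,0,0,0],
)

```text
time: 12.0
ee_pos: [0.6026, -0.2897, 0.0289]
eef_rot: [0.982, 0.191, 0.0, 0.0]
ft_force: [-0.0, -1.6, -2.1]
width: 0.0235
grip_force: 30.0
```

>>> step_arm(
  delta_pos=[
    [-0.0075,0.0185,0],
    [0,0,0],
    [0,0,0],
  ],
  turn=[0,0,0],
)

```text
time: 12.3
ee_pos: [0.6025, -0.2897, 0.029]
eef_rot: [0.982, 0.191, 0.0, 0.0]
ft_force: [1.9, -3.3, -3.2]
width: 0.0239
grip_force: 30.0
```

>>> step_arm(
  delta_pos=[
    [0,0,-0.02],
    [0,0,-0.02],
    [0,0,-0.02],
    [0,0,0],
    [0,0,0],
  ],
  turn=[0,0,0,0,0],
)

```text
time: 12.8
ee_pos: [0.6025, -0.2896, 0.0276]
eef_rot: [0.982, 0.191, 0.0, 0.0]
ft_force: [2.2, -4.6, -0.0]
width: 0.0237
grip_force: 30.0
```

```bash
python3 - <<'E'
from bench import *
import numpy as np,pickle
f=[]
for i in range(3):
    c=camera("wrist");s=read_state();f.append(s["ft_force"])
print(s["ee_pos"],np.round(f,1).tolist());pickle.dump(c,open("wrist5.pkl","wb"))
E
python3 edge.py wrist5.pkl 0.0 65 175
```

```text
[ 0.60258469 -0.28960939  0.02766397] [[2.9, -4.9, -0.9], [2.6, -5.0, 0.4], [2.0, -5.4, 0.4]]
blue outer z0 ang 0.3919 normal coord at x=600: 473.8
blue outer z15 ang 0.3919 normal coord at x=600: 475.4
blue inner z15 ang 0.3884 normal coord at x=600: 453.2
bar left ang 0.3876 normal coord at x=600: 476.3
bar right ang 0.3868 normal coord at x=600: 511.8
far tile row 13
far end along: 570.0518426482798
```

>>> step_arm(
  delta_pos=[
    [0,0,0],
    [0,0,0],
    [0,0,0],
    [0,0,0],
    [0,0,0],
    [0,0,0],
    [0,0,0],
    [0,0,0],
    [0,0,0],
    [0,0,0],
  ],
  turn=[0,0,0,0,0,0,0,0,0,0],
  grip=0.0,
)

```text
time: 13.95
ee_pos: [0.6023, -0.2891, 0.0273]
eef_rot: [0.982, 0.191, 0.0, 0.0]
ft_force: [-0.1, 0.8, -0.7]
width: 0.0856
grip_force: 0.0
```

>>> step_arm(
  delta_pos=[
    [0,0,0.3],
    [0,0,0.6],
    [0,0,1],
    [0,0,1],
    [0,0,1],
    [0,0,1],
    [0,0,1],
    [0,0,1],
    [0,0,0.5],
    [0,0,0],
    [0,0,0],
  ],
  turn=[0,0,0,0,0,0,0,0,0,0,0],
)

```text
time: 15.05
ee_pos: [0.602, -0.289, 0.2117]
eef_rot: [0.982, 0.191, -0.0, -0.0]
ft_force: [-1.0, -0.5, 0.5]
width: 0.087
grip_force: 0.0
```

```bash
python3 - <<'E'
from bench import *
from h import *
import pickle
c=camera("wrist");pickle.dump(c,open("wrist6.pkl","wb"));cv2.imwrite("pics/wrist6.png",c["image"][:,:,::-1])
b,t,s=masks(c)
E
python3 edge.py wrist6.pkl 0.0 110 175
```

```text
blue outer z0 ang 0.3576 normal coord at x=600: 454.3
blue outer z15 ang 0.3576 normal coord at x=600: 455.8
blue inner z15 ang 0.3875 normal coord at x=600: 454.7
bar left ang 0.3633 normal coord at x=600: 475.2
bar right ang 0.3781 normal coord at x=600: 511.6
far tile row 69
far end along: 568.7931549961277
```

View pics/wrist6.png

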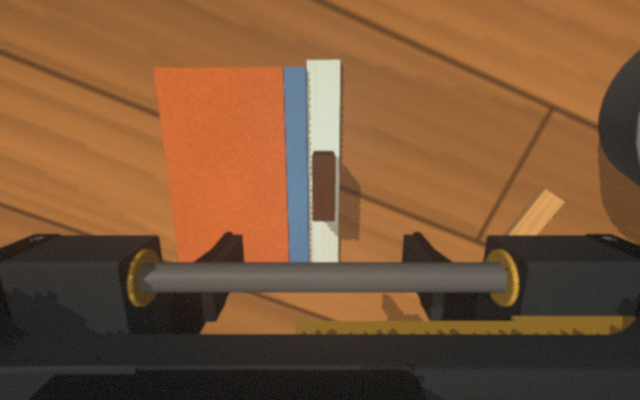

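The wrist view shows the bar released and flush along the blue edge (columns 306–340). Its far end is at row 60 and the tile's is at row 67. I'll check the overhang for centring and the gap profile.

Run:
```python
from h import *
import pickle
c=pickle.load(open("wrist6.pkl","rb"));e=[np.cos(.387),np.sin(.387)];n=[np.sin(.387),-np.cos(.387)]
hsv=cv2.cvtColor(c["image"],cv2.COLOR_RGB2HSV).astype(int)
g=c["image"].astype(int)
print("rows bar",g[54:66,323,2].tolist(),"tile",g[62:74,295,2].tolist())
print(ray(c,[[323,59.5]],.008)[0,:2]@e*1000,ray(c,[[295,67]],.015)[0,:2]@e*1000)
for v in (80,130,180,230): print(v,g[v,300:316].sum(1).tolist(), g[v,300:316,2].tolist())
for v in (80,120,160,200,240):
    S,V=hsv[v,:,1],hsv[v,:,2]
    w=[u for u in range(303,350) if V[u]>170 and S[u]<60]
    # outer bar edge and band inner edge (red falls below blue)
    o=max(w)+.5; i=next(u for u in range(270,300) if g[v,u,2]>g[v,u,0])-.5
    print(v,"bar outer n %.1f"%(ray(c,[[o,v]],.008)[0,:2]@n*1000),"inner blue n %.1f"%(ray(c,[[i,v]],.015)[0,:2]@n*1000))
```

```text
rows bar [62, 63, 61, 64, 76, 114, 157, 184, 190, 190, 193, 193] tile [61, 65, 62, 72, 100, 126, 147, 152, 152, 157, 153, 153]
577.6479979704524 569.3927691345485
80 [382, 385, 386, 381, 368, 334, 324, 396, 449, 511, 582, 618, 626, 623, 622, 621] [152, 153, 153, 153, 145, 129, 109, 121, 137, 156, 178, 191, 194, 193, 191, 191]
130 [393, 396, 388, 383, 388, 368, 339, 351, 430, 507, 556, 605, 631, 639, 637, 634] [156, 157, 154, 153, 153, 146, 127, 115, 132, 155, 172, 188, 199, 203, 201, 199]
180 [396, 390, 399, 395, 396, 400, 376, 342, 370, 432, 494, 493, 380, 257, 224, 222] [158, 156, 159, 157, 158, 159, 149, 126, 120, 132, 151, 150, 111, 67, 51, 52]
230 [387, 389, 386, 390, 393, 391, 375, 349, 333, 397, 466, 525, 578, 607, 620, 619] [155, 156, 153, 155, 156, 155, 150, 136, 114, 121, 141, 159, 176, 185, 190, 190]
80 bar outer n 513.0 inner blue n 453.7
120 bar outer n 512.4 inner blue n 453.4
160 bar outer n 480.8 inner blue n 454.2
200 bar outer n 481.4 inner blue n 453.9
240 bar outer n 512.7 inner blue n 453.5
```

```bash
python3 -c "
from bench import *
print(close_job())"
```

```text
the job is handed in; nothing more can be done
None
```

The straightedge is lying flat, flush and parallel along the tile's blue edge, about 2 mm off centre, and the gripper has let go and lifted clear. The job was handed in at about 15 s, with no verdict returned.

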